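# Change the label roll and lock the bayonet hub

### The arm

A 7-joint arm with a two-finger parallel gripper is mounted at the origin on a cart in front of the work surface, level with it; the furniture and walls round the work are solid. World frame = base frame: x ahead of the robot, y to its left, z up, the work surface at z = 0. Lengths are in m, angles in rad, forces in N, time in s.
With the tool pointing down it reaches from about 0.4 to 0.85 m from the base axis. Payload 4.5 kg.
Tool frame: the origin (TCP) lies between the finger pads; the fingertips stand 11 mm ahead of it and the grasp point (between the pads) lies 8 mm behind it (r.tip_reach is the distance from the TCP to the fingertips, in m); x points along the fingers, y is the direction in which the jaws open and shut, and the axes are right-handed (so a half turn about x gives the same grasp; the last joint's range is limited). The gripper opens to 88 mm and grips with 3 to 60 N. Pads are 18 mm wide; open, the fingers measure 123 mm over their backs; the gripper's body (75 mm by 187 mm) begins 45 mm behind the grasp point.
Start: joints at [-1.142, 0.689, -0.195, 1.565, 0.157, 0.902, -0.215], TCP at [0.24, 0.577, 0.25] pointing down, gripper open.
Joint ranges: [-3.01, 3.01], [-0.46, 2.08], [-1.47, 1.51], [0.13, 2.56], [-1, 4.14], [0.04, 2.09], [-2.66, 2.66]. Speed limits (rad/s): [2.57, 2.57, 3.14, 3.14, 3.14, 3.14, 3.14].

### API

Orientations are given as a unit quaternion [x, y, z, w].
In Python, from plant import r gives the robot as it stands.
- The arm moves only by the tool drive_tool, never from a script. Its argument "deltas" is a list of rows, each a list of 3 entries, a list of its own where there are three numbers: the turn, a rotation vector about the tool's x, y, z in degrees, then the shift along the tool's x, y, z in cm, then the finger opening in cm, from 0 to 8.81. A call has 1 to 12 rows; each row shifts and turns the commanded pose from where the row before left it, along the tool's axes as they then stand; what a row does not reach is not made up. A row lasts 1/12 s, in which the tool goes at most 41.7 mm and 7.16 degrees, less where a joint would pass 70% of its speed; a pose out of reach is approached as far as the arm can. A call is refused whole if a number of a shift passes 4.17 or a number of a turn 7.16, either way. A call with a gripper value outside its range is refused whole. The fingers move at their own pace and stop on an object; "force" is the grip in N (left out, the last holds). Time passes only in rows, so rows that do not move let the fingers close. It gives the time, the measured TCP pose, the force and the opening at its end, in the units of the state.
- r.get_state(): the state, without advancing time (a new reading comes with each control period).
- r.snapshot(name): name is "scene" or "top"; returns a dict with "color" (420x560x3 uint8, red, green, blue), "fov_y" (degrees; the focal length in pixels is half the picture's height over the tangent of half this angle, whatever the lens; pixels are square), "cx", "cy" (the principal point, pixels), "k1" (the pictures are not rectified: a ray, as slopes to the right and down, at radius r is drawn at 1 + k1 r^2 times it, then the intrinsics apply), "extrinsics" (4x4, takes a point from world to camera coordinates). Camera axes: x right, y up, looking along -z (the intrinsics and any distortion apply to the point x, -y, -z); pixel columns grow to the right and rows downward; lengths in m; the calibration is good to about 2 mm. A picture is of the moment at which its call begins. There is no depth.
- r.finish_job(): hands the job in, once; it reports no verdict.
The state is a dict: "clock": time; "q": joint angles; "qd": joint speeds; "joint_torque": joint torques, N m; "tool_pos": TCP position; "eef_rot": TCP orientation; "contact_force": force on the tool from outside, world axes, zero at the start; "moment": the same for the moment, N m; "opening": opening from 0.0 (shut) to 1.0 (fully open).
Only numpy, scipy, OpenCV 4.12 (cv2) and the standard library are available. Lean on these libraries where they do the work, as an engineer would, in place of code of your own. Each camera call takes 0.05 s, during which the arm holds its last target. There are 200 camera calls.

### The job

Load the fresh white label roll onto the spindle of the label unwinder, down on its platter. Then hang the retaining hub on the spindle's bayonet head: feel for the entry slots, and twist the hub clockwise (seen from above) until its lugs drop into the locking notches. Leave it locked and let go, with the other things on the table where they are.

Things in the scene. Friction and masses are not known exactly. Their poses are not given: they have to be found in the camera images.
- roll: White label roll with a cardboard core, standing on end on the table: outer diameter 68 mm, bore 46 mm, 50 mm tall, 0.15 kg. Origin at the centre of its underside, z up along its axis. Grasp it across its outer diameter from above, near the top.
- hub: Retaining hub, 0.26 kg, 99 mm tall, on its flange: black flange 78 mm across, 5 mm thick; black collar 52 mm across, up to 24 mm; neck 40 mm across, up to 62 mm; red wing grip on top. Origin at the centre of the underside, z up, x along the wing. Its underside is 72 mm above the spindle seat while the lugs lie on the head, 58 mm with them in the entries or run, 52 mm locked.
- hub_grip (a point): Grip point of the hub's red wing grip, 84 mm above the hub's underside: the wing is 56 mm long (hub x), 14 mm thick (hub y) and rises from the neck's flat top (62 mm above the underside) to 99 mm.
- hub_lugs (a point): Centre of the hub's bore mouth (same point as the hub's origin): 40 mm wide for 21 mm, then a 26.5 mm guide bore, 56 mm deep in all. Three steel lugs, 6 mm wide and spanning 0 to 6 mm above this height, point inward to a radius of 13.5 mm, at 0, 120 and 240 degrees about z from the hub's x; white marks on the flange show where.
- unwinder: Label unwinder: grey base plate 172 x 166 mm, 12 mm high. Origin on the spindle axis at the table, z up, x towards two guide rollers (70 mm high, 88 mm from the axis); an upright peel blade (66 mm high) stands 78 mm to its -y side. Its pose does not show the angle of the spindle.
- spindle_seat (a point): On the spindle axis at the top of the round 88 mm platter, 18 mm above the table: the underside of the loaded roll comes here. The spindle is 37 mm in diameter up to the head's top, 72 mm above this. It turns with the platter against a stiff brake (0.8 N m) and has stopped at any angle.
- head_top (a point): Top of the bayonet head on the spindle axis, 90 mm above the table; a pilot nose of 24 mm diameter, tapered at its tip, stands 34 mm above it. Three entry slots, 10 mm wide, open here 120 degrees apart, at an untracked angle, and end 14 mm down on a ledge. Lugs slide easily on the head; the hub sinks in under its own weight if it is not held up.
- notch_floor (a point): Height of the floor of the locking notches, on the spindle axis, 70 mm above the table. From each entry a run 8 mm high leads clockwise (seen from above) along the ledge, under the rim, to a stop wall; the notch, 9 mm wide, centred 60 degrees on from the entry, lies in front of that wall, 6 mm below the ledge.
- tape_gun: hand tape gun lying on its side, brown roll and red grip, 153 x 150 x 56 mm; bystander, leave it alone
- stamp: red and black self-inking date stamp, 36 x 48 x 68 mm, standing; bystander, leave it alone
- screwdriver: screwdriver with a green handle, 197 mm long, lying; bystander, leave it alone
- gauge_block: small steel setting block with a round knob on top, 30 x 60 x 42 mm; bystander, leave it alone
- scissors: scissors with orange handles, 72 x 182 x 8 mm, lying; bystander, leave it alone
- marker: felt marker, white and black, 130 mm long, lying; bystander, leave it alone
Mind the look-alikes: they are no part of the job. Of the things shaped like the roll, the white one is meant.

How it is judged:
By the outcome, as a careful person would: the job done as asked, in the order asked, and still so for the second after the job is handed in, with the robot touching nothing.
It also fails if it takes over 69 s, if anything falls off the work surface, if the arm or the gripper's body presses on something with over 40 N, if the wrist force passes 120 N, or if a joint passes its speed limit or range.

## Working session

There is one attempt and no reset: what is moved stays moved. The work goes in short steps, Python scripts to look and compute and a tool call to move; the robot and the scene stay as the last step left them, time stands still between calls to the robot, and variables do not carry over. Pictures are saved under pics/ and viewed, about 8 in all and at most 12, crops included, and the job is handed in when it is done.

Besides the shell and the picture viewer there is one more tool, called as a command line: name --argument value ..., lists and objects as JSON in quotes. drive_tool: Moves the arm, as the interface text tells. Its arguments: {"type":"object","properties":{"deltas":{"type":"array","items":{"type":"array"}},"force":{"type":"number"}},"required":["deltas"]}

```bash
ls; mkdir -p pics
cat > h.py <<'E'
import numpy as np, cv2
from plant import r
def snap(n,f=None):
    s=r.snapshot(n)
    if f: cv2.imwrite(f'pics/{f}.png',np.ascontiguousarray(s['color'][...,::-1]))
    return s
def K(s):
    f=s['color'].shape[0]/2/np.tan(np.radians(s['fov_y'])/2)
    return np.array([[f,0,s['cx']],[0,f,s['cy']],[0,0,1.]])
def ray(s,px):
    u=cv2.undistortPoints(np.array([[px]],float),K(s),np.array([0,0,0,0,0.]))[0,0]
    d=u.copy()
    for _ in range(20): d=u/(1+s['k1']*(d@d))
    E=np.array(s['extrinsics']);R=E[:3,:3];c=-R.T@E[:3,3]
    return c,R.T@np.array([d[0],-d[1],-1.])
def onz(s,px,z):
    c,d=ray(s,px);return c+d*(z-c[2])/d[2]
def proj(s,P):
    E=np.array(s['extrinsics']);p=E[:3,:3]@P+E[:3,3];x=np.array([p[0],-p[1]])/-p[2]
    x=x*(1+s['k1']*(x@x));k=K(s);return np.array([k[0,0]*x[0]+k[0,2],k[0,0]*x[1]+k[1,2]])
E
python3 - <<'E'
from h import *
for n in('top','scene'):
    s=snap(n,n+'0');print(n,s['fov_y'],s['cx'],s['cy'],s['k1'],np.array(s['extrinsics']).round(3).tolist())
print(r.get_state(), r.tip_reach)
E
```

```text
pics
top 54.38990913121561 273.7300119057825 203.78757708984818 0.003956939930325369 [[-0.026, -1.0, -0.002, -0.033], [0.996, -0.026, 0.083, -0.604], [-0.083, -0.0, 0.997, -0.986], [0.0, 0.0, 0.0, 1.0]]
scene 50.139733959892624 281.62913695127116 215.2816918686027 -0.15133456234320494 [[0.705, -0.709, -0.003, -0.428], [0.294, 0.289, 0.911, -0.221], [-0.645, -0.643, 0.412, -0.931], [0.0, 0.0, 0.0, 1.0]]
{'clock': 0.1, 'q': array([-1.14220542,  0.68989391, -0.19450623,  1.56621404,  0.15728429,
        0.90249318, -0.21512554]), 'qd': array([ 0.00150456, -0.00075926,  0.00030915, -0.00200831, -0.00077262,
       -0.00255708, -0.00093456]), 'joint_torque': array([-1.07806936e-03, -5.28496349e+01, -1.27151079e+00, -1.53836185e+01,
       -5.27417532e-02,  1.86115183e-03,  3.56720238e-05]), 'tool_pos': array([0.24022002, 0.57641104, 0.24900066]), 'eef_rot': array([ 0.13809715,  0.69344961, -0.13923389,  0.69330422]), 'contact_force': array([-0.08637632,  0.23756428, -0.69030266]), 'moment': array([-0.02539057, -0.01139004,  0.02166936]), 'opening': 0.9994052369499925} 0.011
```

View pics/top0.png

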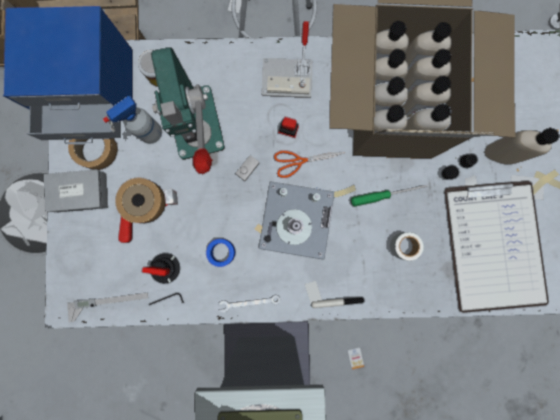

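View pics/scene0.png

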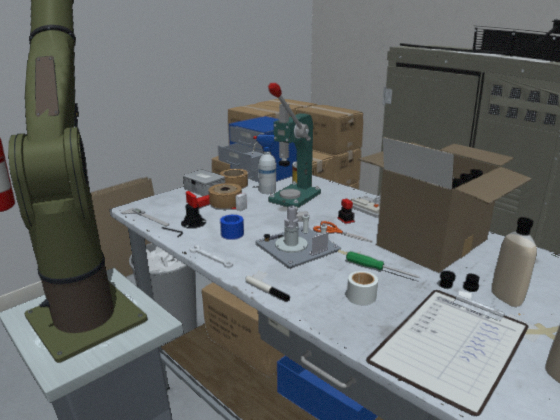

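White roll-like candidates are the white roll with a cardboard core at top (407,246), the blue ring (220,252) and the brown tape rolls (138,200) and (92,150). The white one fits the description. The hub is the black and red part at (160,268). The red stamp at (289,127) is a bystander. One composite crop should confirm this.

Run:
```python
from h import *
a=cv2.imread('pics/top0.png');b=cv2.imread('pics/scene0.png')
def c(i,x,y,h,w=266): return cv2.resize(i[y-h:y+h,x-h:x+h],(w,w),interpolation=cv2.INTER_CUBIC)
cv2.imwrite('pics/crop1.png',np.vstack([np.hstack([c(a,408,246,22),c(a,161,268,22),c(a,294,226,22)]),np.hstack([c(b,362,288,24),c(b,195,208,24),c(b,292,230,36)])]))
```

```text
(no output)
```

View pics/crop1.png

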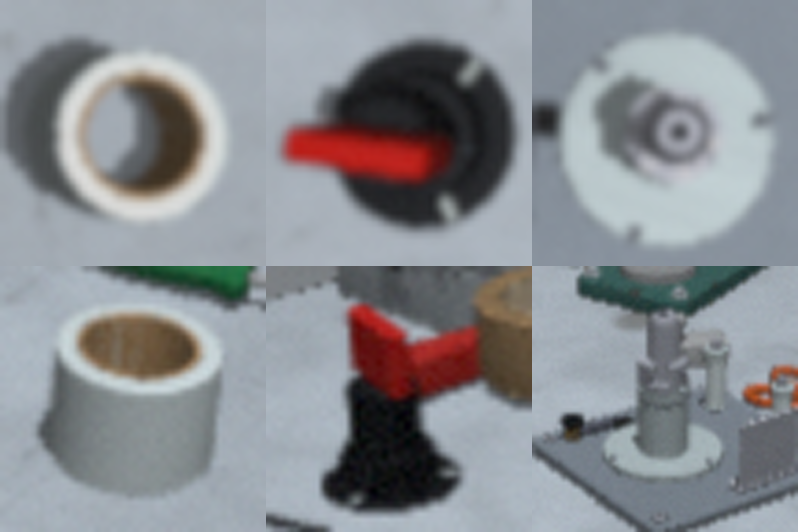

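```bash
cat > m.py <<'E'
from h import *
T=snap('top');S=snap('scene')
def blob(s,x,y,h,fn):
    c=s['color'][y-h:y+h,x-h:x+h].astype(int);hsv=cv2.cvtColor(c.astype(np.uint8),cv2.COLOR_RGB2HSV).astype(int)
    m=fn(c,hsv).astype(np.uint8)
    n,l,st,ce=cv2.connectedComponentsWithStats(m);k=1+np.argmax(st[1:,4]);m=(l==k).astype(np.uint8)
    ct=max(cv2.findContours(m,cv2.RETR_EXTERNAL,cv2.CHAIN_APPROX_NONE)[0],key=len)+np.array([x-h,y-h])
    return m,ct
wht=lambda c,h:(h[...,1]<22)&(h[...,2]>205)
def diam(s,ct,z):
    P=np.array([onz(s,p[0],z)[:2] for p in ct]);(c,rad)=cv2.minEnclosingCircle(P.astype(np.float32));el=cv2.fitEllipse(P.astype(np.float32)*1000);return el
E
python3 - <<'E'
from m import *
print('graytable',T['color'][246,440],T['color'][234,415],'rollwhite',T['color'][246-12:246+13:3,408].tolist())
print('platter',T['color'][226,276:312:2].tolist())
red=lambda c,h:(c[...,0]>120)&(c[...,1]<70)
for s,x,y,h in((T,161,268,20),(S,193,208,22)):
    m,ct=blob(s,x,y,h,red);print(cv2.boundingRect(ct),cv2.minAreaRect(ct))
m,ct=blob(T,161,268,20,red)
P=np.array([onz(T,p[0],.099)[:2] for p in ct]).astype(np.float32)*1000
print('wing mm',cv2.minAreaRect(P),P.min(0),P.max(0))
# flange marks, platter marks from crop pixels: crop->px
def cp(cx,cy,u,v,h=22): return (cx-h+u*2*h/266-.0,cy-h+v*2*h/266)
for u,v in((470-266,70),(447-266,208),(428-266,135)): print('hub',onz(T,cp(161,268,u,v),.005)*1000)
for u,v in((600,62),(760,120),(633,232),(668,138)): print('plat',onz(T,cp(294,226,u-532,v),.018)*1000)
print('nose',onz(T,cp(294,226,679-532,131),.124)*1000)
print('roll',onz(T,cp(408,246,142,136),.05)*1000, 'w',onz(T,cp(408,246,57,136),.05)*1000,onz(T,cp(408,246,227,136),.05)*1000,onz(T,cp(408,246,142,51),.05)*1000,onz(T,cp(408,246,142,221),.05)*1000)
E
```

```text
graytable [155 163 170] [191 199 200] rollwhite [[209, 213, 210], [118, 101, 79], [96, 100, 104], [125, 132, 137], [126, 132, 138], [97, 101, 107], [87, 89, 92], [112, 94, 74], [216, 216, 214]]
platter [[120, 129, 132], [185, 197, 201], [188, 202, 205], [176, 189, 192], [108, 115, 117], [97, 102, 104], [97, 98, 103], [79, 80, 85], [110, 111, 117], [144, 146, 155], [94, 96, 101], [157, 159, 169], [132, 134, 141], [180, 183, 190], [189, 200, 205], [190, 203, 207], [186, 200, 203], [182, 195, 198]]
(143, 267, 23, 9) ((153.9942169189453, 271.0375671386719), (22.656522750854492, 5.854201793670654), 8.746162414550781)
(186, 191, 23, 11) ((196.62864685058594, 196.76394653320312), (22.764158248901367, 8.13741397857666), 11.88865852355957)
wing mm ((450.9405822753906, 225.49783325195312), (51.53668212890625, 13.057018280029297), 79.8614501953125) [441.53424 200.60019] [460.5167  250.34216]
hub [476.18144123 206.30935382   5.        ]
hub [420.13617964 216.05239068   5.        ]
hub [450.05493259 223.74698187   5.        ]
plat [576.43053471 -72.16409914  18.        ]
plat [ 550.88958643 -137.11295603   18.        ]
plat [506.51855526 -83.69487761  18.        ]
plat [544.50410344 -99.16158512  18.        ]
nose [544.22355147 -98.06111217 124.        ]
roll [ 489.60511816 -370.70040478   50.        ] w [ 490.47104389 -337.17245552   50.        ] [ 488.74050087 -404.21431613   50.        ] [ 523.07427669 -372.5095726    50.        ] [ 456.32902546 -368.89865161   50.        ]
```

```bash
cat > st.py <<'E'
from plant import r
import numpy as np
from scipy.spatial.transform import Rotation as R
def st():
    s=r.get_state();M=R.from_quat(s['eef_rot']).as_matrix()
    print('t%.2f'%s['clock'],'tip x',M[:,0].round(3),'y ang %.1f'%np.degrees(np.arctan2(M[1,1],M[0,1])),'pos mm',(np.array(s['tool_pos'])*1000).round(1),'q',np.round(s['q'],2),'F',np.round(s['contact_force'],1),'M',np.round(s['moment'],2),'op mm %.1f'%(s['opening']*88.1))
    return s,M
def go(x,y,z):
    s,M=st();d=M.T@(np.array([x,y,z])-np.array(s['tool_pos']));print('tool-frame delta cm',(d*100).round(2))
if __name__=='__main__':
    import sys
    a=[float(v) for v in sys.argv[1:]]
    go(*a) if a else st()
E
python3 st.py 0.4905 -0.3695 0.25
python3 - <<'E'
import cv2,numpy as np
b=cv2.imread('pics/scene0.png')[200:250,270:320]
a=cv2.imread('pics/top0.png')[208:244,276:312]
f=lambda i:cv2.resize(cv2.convertScaleAbs(i,alpha=1.2),(400,400),interpolation=cv2.INTER_LANCZOS4)
cv2.imwrite('pics/head.png',np.hstack([f(a),f(b)]))
E
```

```text
t0.20 tip x [-0.    -0.001 -1.   ] y ang 67.4 pos mm [240.3 576.6 249.2] q [-1.14  0.69 -0.19  1.57  0.16  0.9  -0.22] F [-0.3 -0.1 -0.1] M [-0.02  0.02 -0.03] op mm 88.2
tool-frame delta cm [ 1.000e-02 -7.771e+01  5.948e+01]
```

View pics/head.png

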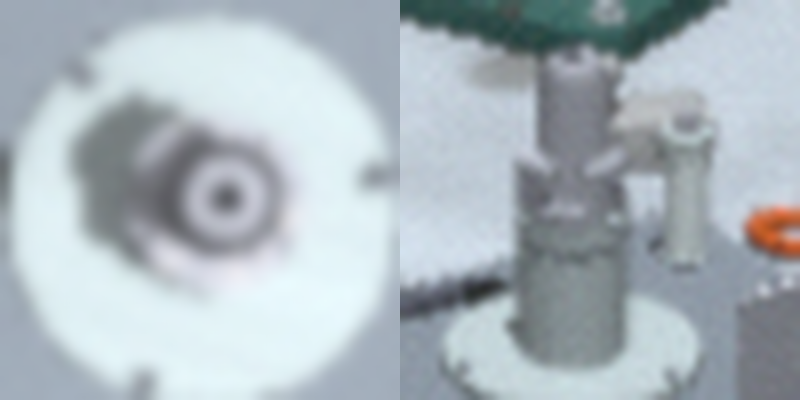

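The scene crop shows one entry slot facing the camera at about (572,200), which is −140° in world. That puts the entries at about 99° mod 120°, 60° from the platter marks. The white roll and the hub are also confirmed. Before swinging, I'll check the drill-press handle clearance.

Run:
```python
from h import *
T=r.snapshot('top');S=r.snapshot('scene')
def tri(a,b):
    c1,d1=ray(T,a);c2,d2=ray(S,b);t=np.linalg.lstsq(np.c_[d1,-d2],c2-c1,rcond=None)[0]
    p,q=c1+d1*t[0],c2+d2*t[1];return (p+q)/2,np.linalg.norm(p-q)
print('ball',tri((203,160),(274,90)))
print('nose', tri((294-22+(679-532+.5)*44/266-.5,226-22+131.5*44/266-.5),(270+575/8-50,200+52/8)))
```

```text
ball (array([0.64282702, 0.06180386, 0.39487988]), np.float64(0.0031677116933805215))
nose (array([ 0.54568046, -0.09770162,  0.12277616]), np.float64(0.001333881356471416))
```

drive_tool --deltas '[[[3.6, 0, 0], [0, -3, 2.4], 8.81], [[3.6, 0, 0], [0, -3, 2.4], 8.81], [[3.6, 0, 0], [0, -3, 2.4], 8.81], [[3.6, 0, 0], [0, -3, 2.4], 8.81]]'

```text
clock: 0.63
tool_pos: [0.2693, 0.4246, 0.2497]
eef_rot: [0.226, 0.67, -0.226, 0.67]
contact_force: [0.2, 0.5, 0.0]
opening: 1.001
```

drive_tool --deltas '[[[5, 0, 0], [0, 0, 4.1], 8.81], [[5, 0, 0], [0, 0, 4.1], 8.81], [[5, 0, 0], [0, 0, 4.1], 8.81], [[5, 0, 0], [0, 0, 4.1], 8.81], [[5, 0, 0], [0, 0, 4.1], 8.81], [[5, 0, 0], [0, 0, 4.1], 8.81], [[5, 0, 0], [0, 0, 4.1], 8.81], [[5, 0, 0], [0, 0, 4.1], 8.81], [[5, 0, 0], [0, 0, 4.1], 8.81], [[5, 0, 0], [0, 0, 4.1], 8.81]]'

```text
clock: 1.47
tool_pos: [0.4713, 0.0822, 0.2499]
eef_rot: [0.488, 0.512, -0.487, 0.512]
contact_force: [0.7, -0.5, 0.2]
opening: 0.999
```

```bash
python3 st.py 0.4905 -0.3695 0.25
```

```text
t1.47 tip x [ 0.002  0.    -1.   ] y ang 2.7 pos mm [471.3  82.2 249.9] q [-0.31  0.5   0.07  2.   -0.05  0.64 -0.16] F [ 0.7 -0.5  0.2] M [-0.09  0.01 -0.01] op mm 88.0
tool-frame delta cm [-3.000e-02 -2.400e-01  4.521e+01]
```

drive_tool --deltas '[[[0, 0, 0], [0, 0, 4.1], 8.81], [[0, 0, 0], [0, 0, 4.1], 8.81], [[0, 0, 0], [0, 0, 4.1], 8.81], [[0, 0, 0], [0, 0, 4.1], 8.81], [[0, 0, 0], [0, 0, 4.1], 8.81], [[0, 0, 0], [0, 0, 4.1], 8.81], [[0, 0, 0], [0, 0, 4.1], 8.81], [[0, 0, 0], [0, 0, 4.1], 8.81], [[0, 0, 0], [0, 0, 4.1], 8.81], [[0, 0, 0], [0, 0, 2.8], 8.81], [[0, 0, 0], [0, 0, 0], 8.81], [[0, 0, 0], [0, 0, 0], 8.81]]'

```text
clock: 2.47
tool_pos: [0.4902, -0.3144, 0.2494]
eef_rot: [0.488, 0.512, -0.488, 0.512]
contact_force: [-0.0, 0.7, 0.4]
opening: 1.001
```

```bash
python3 st.py 0.4905 -0.3695 0.052
```

```text
t2.47 tip x [-0. -0. -1.] y ang 2.8 pos mm [ 490.2 -314.4  249.4] q [ 0.48  0.63  0.01  1.71 -0.01  0.81  0.55] F [-0.   0.7  0.4] M [-0.04  0.03  0.01] op mm 88.2
tool-frame delta cm [19.74 -0.23  5.49]
```

drive_tool --deltas '[[[0, 0, 0], [2, -0.1, 3], 8.81], [[0, 0, 0], [4, -0.1, 2.5], 8.81], [[0, 0, 0], [4, 0, 0], 8.81], [[0, 0, 0], [4, 0, 0], 8.81], [[0, 0, 0], [3, 0, 0], 8.81], [[0, 0, 0], [1.9, 0, 0], 8.81], [[0, 0, 0], [0.8, 0, 0], 8.81], [[0, 0, 0], [0, 0, 0], 8.81], [[0, 0, 0], [0, 0, 0], 8.81]]'

```text
clock: 3.22
tool_pos: [0.4926, -0.3638, 0.0581]
eef_rot: [0.487, 0.513, -0.486, 0.513]
contact_force: [0.5, 0.2, 0.5]
opening: 1.003
```

Run:
```python
from h import *
from st import *
go(.4905,-.3695,.052)
a=snap('scene')['color'][230:330,300:420,::-1];b=snap('top')['color'][200:300,350:470,::-1]
cv2.imwrite('pics/g1.png',cv2.resize(np.hstack([a,b]),None,fx=3.3,fy=3.3,interpolation=cv2.INTER_CUBIC))
```

```text
t3.22 tip x [ 0.001  0.    -1.   ] y ang 3.1 pos mm [ 492.6 -363.8   58.1] q [ 0.56  0.94 -0.    1.73  0.    0.47  0.61] F [0.5 0.2 0.5] M [-0.07  0.07  0.02] op mm 88.3
tool-frame delta cm [ 0.61 -0.24  0.56]
```

View pics/g1.png

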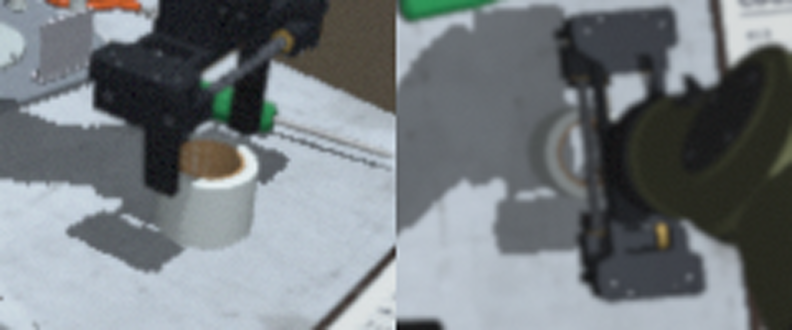

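Scene: the fingers straddle the white roll, with the near finger at (165,165) and the far one behind. I'm about 6 mm short in tool z, so I correct, then close.

drive_tool --deltas '[[[0, 0, 0], [0.3, -0.2, 0.5], 8.81], [[0, 0, 0], [0.3, 0, 0], 8.81], [[0, 0, 0], [0, 0, 0], 8.81]]'

```text
clock: 3.57
tool_pos: [0.4896, -0.3704, 0.0516]
eef_rot: [0.487, 0.512, -0.487, 0.513]
contact_force: [-0.2, -0.1, -0.4]
opening: 1.0
```

drive_tool --deltas '[[[0, 0, 0], [0, 0, 0], 6], [[0, 0, 0], [0, 0, 0], 6], [[0, 0, 0], [0, 0, 0], 6], [[0, 0, 0], [0, 0, 0], 6], [[0, 0, 0], [0, 0, 0], 6], [[0, 0, 0], [0, 0, 0], 6]]' --force 15

```text
clock: 4.07
tool_pos: [0.4902, -0.3697, 0.0515]
eef_rot: [0.487, 0.513, -0.487, 0.513]
contact_force: [1.2, -0.0, 1.2]
opening: 0.77
```

```bash
python3 st.py .4905 -.3695 .052
```

```text
t4.07 tip x [ 0.  0. -1.] y ang 3.0 pos mm [ 490.2 -369.7   51.5] q [ 0.57  0.95 -0.    1.73  0.    0.46  0.62] F [ 1.2 -0.   1.2] M [-0.03 -0.02 -0.02] op mm 67.8
tool-frame delta cm [-0.05  0.03 -0.01]
```

drive_tool --deltas '[[[0, 0, 0], [-3, 0, 0], 6], [[0, 0, 0], [-4, 0, 0], 6], [[0, 0, 0], [-4, 0, 0], 6], [[0, 0, 0], [-4, 0, 0], 6], [[0, 0, 0], [-2, 0.8, -3], 6], [[0, 0, 0], [0, 0.8, -4], 6], [[0, 0, 0], [0, 0.8, -4], 6], [[0, 0, 0], [0, 0.8, -4], 6], [[0, 0, 0], [0, 0.8, -4], 6], [[0, 0, 0], [0, 0, -3], 6], [[0, 0, 0], [0, 0, 0], 6], [[0, 0, 0], [0, 0, 0], 6]]'

```text
clock: 5.07
tool_pos: [0.5182, -0.1454, 0.2211]
eef_rot: [0.486, 0.515, -0.486, 0.513]
contact_force: [0.1, -1.3, -2.6]
opening: 0.775
```

```bash
python3 st.py .5455 -.0975 .14
```

```text
t5.07 tip x [-0.001  0.001 -1.   ] y ang 3.3 pos mm [ 518.2 -145.4  221.1] q [ 0.17  0.61  0.04  1.87 -0.04  0.66  0.28] F [ 0.1 -1.3 -2.6] M [-0.08 -0.   -0.07] op mm 68.3
tool-frame delta cm [ 8.11  3.01 -4.61]
```

drive_tool --deltas '[[[0, 0, 0], [0, 1.5, -2.3], 6], [[0, 0, 0], [0, 1.5, -2.3], 6], [[0, 0, 0], [0, 0, 0], 6], [[0, 0, 0], [0, 0, 0], 6]]'

```text
clock: 5.4
tool_pos: [0.5465, -0.1004, 0.2211]
eef_rot: [0.487, 0.513, -0.487, 0.513]
contact_force: [0.1, -1.2, -0.4]
opening: 0.776
```

Run:
```python
from h import *
from st import *
go(.5455,-.0975,.0775)
a=snap('scene')['color'][150:270,230:370,::-1];b=snap('top')['color'][160:280,220:360,::-1]
cv2.imwrite('pics/g2.png',cv2.resize(np.hstack([a,b]),None,fx=2.8,fy=2.8,interpolation=cv2.INTER_CUBIC))
```

```text
t5.40 tip x [ 0. -0. -1.] y ang 3.0 pos mm [ 546.5 -100.4  221.1] q [ 0.07  0.63  0.05  1.82 -0.05  0.69  0.2 ] F [ 0.1 -1.2 -0.4] M [-0.11  0.08  0.04] op mm 68.4
tool-frame delta cm [14.36 -0.08 -0.3 ]
```

View pics/g2.png

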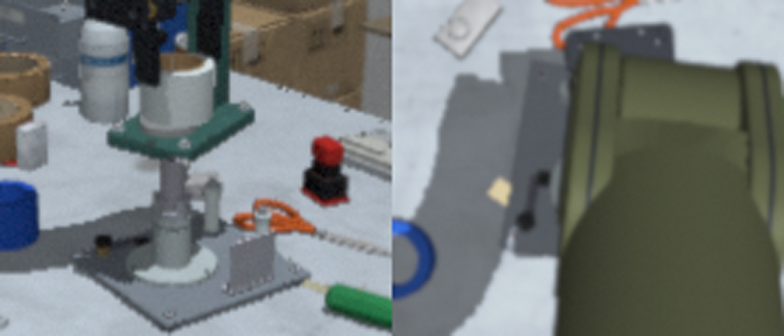

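The roll hangs centred over the spindle. I'll descend to about 5 mm above the platter, with the palm just clear of the nose, and release.

drive_tool --deltas '[[[0, 0, 0], [2, -0.1, -0.3], 6], [[0, 0, 0], [3, 0, 0], 6], [[0, 0, 0], [3, 0, 0], 6], [[0, 0, 0], [2, 0, 0], 6], [[0, 0, 0], [2, 0, 0], 6], [[0, 0, 0], [1.5, 0, 0], 6], [[0, 0, 0], [1, 0, 0], 6], [[0, 0, 0], [0, 0, 0], 6], [[0, 0, 0], [0, 0, 0], 6]]'

```text
clock: 6.25
tool_pos: [0.5445, -0.0987, 0.0764]
eef_rot: [0.487, 0.512, -0.488, 0.512]
contact_force: [-0.1, 0.2, -1.8]
opening: 0.774
```

```bash
python3 st.py .5455 -.0975 .0745
```

```text
t6.25 tip x [-0.001 -0.001 -1.   ] y ang 2.9 pos mm [544.5 -98.7  76.4] q [ 0.08  0.86  0.03  1.91 -0.05  0.37  0.2 ] F [-0.1  0.2 -1.8] M [-0.04  0.12  0.01] op mm 68.2
tool-frame delta cm [ 0.19  0.1  -0.12]
```

Contact-free. Go down the last 2 mm, open, and rise.

drive_tool --deltas '[[[0, 0, 0], [0.2, 0.1, -0.1], 6], [[0, 0, 0], [0, 0, 0], 6], [[0, 0, 0], [0, 0, 0], 8.2], [[0, 0, 0], [0, 0, 0], 8.2], [[0, 0, 0], [0, 0, 0], 8.2], [[0, 0, 0], [0, 0, 0], 8.2], [[0, 0, 0], [-1, 0, 0], 8.2], [[0, 0, 0], [-3, 0, 0], 8.2], [[0, 0, 0], [-4, 0, 0], 8.2], [[0, 0, 0], [-4, 0, 0], 8.2], [[0, 0, 0], [-4, 0, 0], 8.2], [[0, 0, 0], [0, 0, 0], 8.2]]'

```text
clock: 7.25
tool_pos: [0.55, -0.0973, 0.2424]
eef_rot: [0.49, 0.508, -0.484, 0.517]
contact_force: [0.5, -0.5, 0.2]
opening: 0.934
```

Run:
```python
from h import *
from st import *
go(.451,.2255,.2)
a=snap('scene')['color'][150:270,230:370,::-1]
cv2.imwrite('pics/g3.png',cv2.resize(a,None,fx=4,fy=4,interpolation=cv2.INTER_CUBIC))
```

```text
t7.25 tip x [ 0.015 -0.002 -1.   ] y ang 2.9 pos mm [550.  -97.3 242.4] q [ 0.06  0.6   0.05  1.8  -0.05  0.73  0.19] F [ 0.5 -0.5  0.2] M [-0.04  0.02 -0.  ] op mm 82.3
tool-frame delta cm [  4.04  -8.29 -32.76]
```

View pics/g3.png

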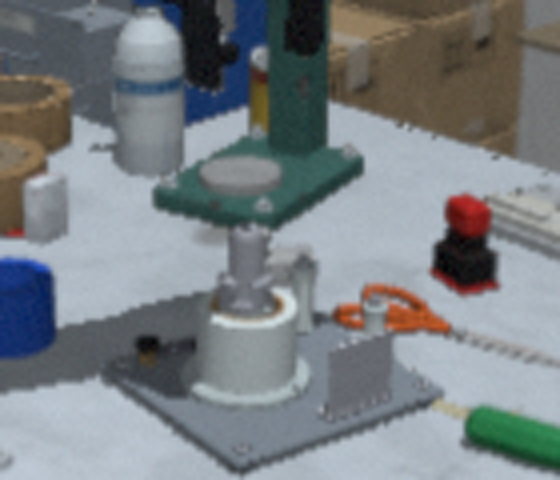

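The roll sits on the platter around the spindle at (250,350). Next, the hub.

drive_tool --deltas '[[[0, 0, 0], [0, -4, -1], 8.2], [[0, 0, 0], [0, -4, -2], 8.2], [[0, 0, 0], [0, 0, -4], 8.2], [[0, 0, 0], [0, 0, -4], 8.2], [[0, 0, 0], [0, 0, -4], 8.2], [[0, 0, 0], [0, 0, -4], 8.2], [[0, 0, 0], [0, 0, -4], 8.2], [[0, 0, 0], [0, 0, -4], 8.2], [[0, 0, 0], [0, 0, -4], 8.2], [[0, 0, 0], [0, 0, -1.8], 8.2], [[6.5, 0, 0], [0, 0, 0], 8.2], [[6.5, 0, 0], [0, 0, 0], 8.2]]'

```text
clock: 8.3
tool_pos: [0.4504, 0.2275, 0.2336]
eef_rot: [-0.542, -0.455, 0.543, -0.454]
contact_force: [-0.6, -0.1, -0.0]
opening: 0.931
```

```bash
python3 st.py .451 .2255 .2
```

```text
t8.30 tip x [-0.002 -0.    -1.   ] y ang -10.1 pos mm [450.4 227.5 233.6] q [-0.67  0.56  0.18  1.95 -0.17  0.64 -0.56] F [-0.6 -0.1 -0. ] M [-0.1   0.1   0.02] op mm 82.0
tool-frame delta cm [3.36 0.1  0.19]
```

drive_tool --deltas '[[[0, 0, 0], [2, 0.1, 0.2], 8.2], [[0, 0, 0], [4, 0, 0], 8.2], [[0, 0, 0], [4, 0, 0], 8.2], [[0, 0, 0], [3, 0, 0], 8.2], [[0, 0, 0], [1.5, 0, 0], 8.2], [[0, 0, 0], [0.6, 0, 0], 8.2], [[0, 0, 0], [0, 0, 0], 8.2], [[0, 0, 0], [0, 0, 0], 8.2]]'

```text
clock: 8.97
tool_pos: [0.4523, 0.2235, 0.0837]
eef_rot: [-0.542, -0.454, 0.542, -0.454]
contact_force: [-0.2, -0.1, -0.6]
opening: 0.93
```

Run:
```python
from h import *
from st import *
go(.451,.225,.079)
a=snap('scene')['color'][150:250,140:260,::-1];b=snap('top')['color'][210:310,100:220,::-1]
cv2.imwrite('pics/g4.png',cv2.resize(np.hstack([a,b]),None,fx=3.3,fy=3.3,interpolation=cv2.INTER_CUBIC))
```

```text
t8.97 tip x [ 0. -0. -1.] y ang -10.0 pos mm [452.3 223.5  83.7] q [-0.6   0.82  0.08  2.06 -0.22  0.27 -0.5 ] F [-0.2 -0.1 -0.6] M [-0.1   0.1   0.05] op mm 81.9
tool-frame delta cm [ 0.47 -0.16 -0.12]
```

View pics/g4.png

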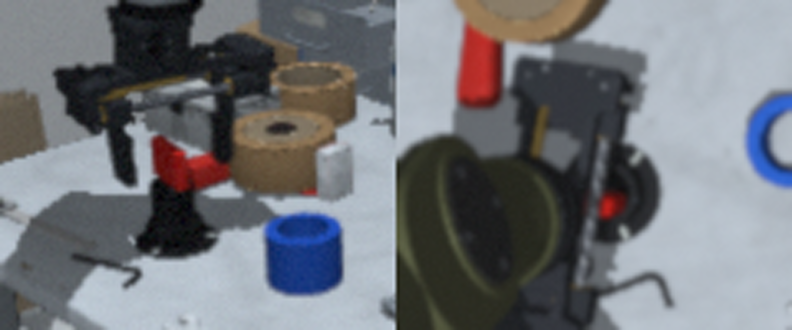

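The jaws straddle the red wing: scene (125,140) and (215,130), wing (185,165). Lower 5 mm, centre, and close firmly.

drive_tool --deltas '[[[0, 0, 0], [0.3, -0.15, -0.15], 8.2], [[0, 0, 0], [0.2, 0, 0], 8.2], [[0, 0, 0], [0, 0, 0], 5], [[0, 0, 0], [0, 0, 0], 2.5], [[0, 0, 0], [0, 0, 0], 0.8], [[0, 0, 0], [0, 0, 0], 0.8], [[0, 0, 0], [0, 0, 0], 0.8], [[0, 0, 0], [0, 0, 0], 0.8], [[0, 0, 0], [0, 0, 0], 0.8], [[0, 0, 0], [0, 0, 0], 0.8]]' --force 40

```text
clock: 9.9
tool_pos: [0.4511, 0.2253, 0.0784]
eef_rot: [0.542, 0.454, -0.542, 0.454]
contact_force: [-0.4, 0.6, -0.4]
opening: 0.35
```

```bash
python3 st.py .451 .225 .079
```

```text
t9.90 tip x [ 0.  0. -1.] y ang -10.0 pos mm [451.1 225.3  78.4] q [-0.6   0.83  0.08  2.06 -0.23  0.25 -0.5 ] F [-0.4  0.6 -0.4] M [-0.06  0.1   0.01] op mm 30.9
tool-frame delta cm [-0.06  0.    0.03]
```

Still closing. Wait.

drive_tool --deltas '[[[0, 0, 0], [0, 0, 0], 0.8], [[0, 0, 0], [0, 0, 0], 0.8], [[0, 0, 0], [0, 0, 0], 0.8], [[0, 0, 0], [0, 0, 0], 0.8], [[0, 0, 0], [0, 0, 0], 0.8]]'

```text
clock: 10.32
tool_pos: [0.4509, 0.2254, 0.0783]
eef_rot: [-0.542, -0.455, 0.542, -0.454]
contact_force: [-0.2, 0.3, -0.3]
opening: 0.154
```

```bash
python3 st.py .451 .225 .079
```

```text
t10.32 tip x [-0.  0. -1.] y ang -10.0 pos mm [450.9 225.4  78.3] q [-0.6   0.83  0.08  2.06 -0.23  0.25 -0.5 ] F [-0.2  0.3 -0.3] M [-0.05  0.16  0.01] op mm 13.6
tool-frame delta cm [-0.07  0.01  0.03]
```

drive_tool --deltas '[[[0, 0, 0], [-2, 0, 0], 0.8], [[0, 0, 0], [-4, 0, 0], 0.8], [[0, 0, 0], [-4, 0, 0], 0.8], [[0, 0, 0], [-4, 0, 0], 0.8], [[0, 0, 0], [-2, 0, 2], 0.8], [[0, 0, 0], [0, 0, 4], 0.8], [[0, 0, 0], [0, 0, 4], 0.8], [[0, 0, 0], [0, 0, 4], 0.8], [[0, 0, 0], [0, 1, 4], 0.8], [[0, 0, 0], [0, 2, 3.6], 0.8], [[0, 0, 0], [0, 2, 3.6], 0.8], [[0, 0, 0], [0, 0, 0], 0.8]]'

```text
clock: 11.32
tool_pos: [0.4585, -0.0416, 0.2389]
eef_rot: [-0.545, -0.448, 0.545, -0.453]
contact_force: [0.0, -0.0, -2.1]
opening: 0.156
```

```bash
python3 st.py .5455 -.0975 .222
```

```text
t11.32 tip x [ 0.004 -0.006 -1.   ] y ang -10.9 pos mm [458.5 -41.6 238.9] q [-0.11  0.5   0.15  2.07 -0.12  0.57 -0.07] F [ 0.  -0.  -2.1] M [-0.07 -0.03  0.04] op mm 13.8
tool-frame delta cm [1.76 9.59 3.85]
```

drive_tool --deltas '[[[0, 0, 0], [0.3, 3.2, 1.3], 0.8], [[0, 0, 0], [0.3, 3.2, 1.3], 0.8], [[0, 0, 0], [0, 3.2, 1.2], 0.8], [[-6, 0, 0], [0, 0, 0], 0.8], [[-7, 0, 0], [0, 0, 0], 0.8], [[-7, 0, 0], [0, 0, 0], 0.8], [[0, 0, 0], [0, 0, 0], 0.8], [[0, 0, 0], [0, 0, 0], 0.8], [[0, 0, 0], [0, 0, 0], 0.8]]'

```text
clock: 12.07
tool_pos: [0.5441, -0.0855, 0.2322]
eef_rot: [0.455, 0.541, -0.456, 0.541]
contact_force: [0.2, -0.4, -2.2]
opening: 0.154
```

Run:
```python
from h import *
from st import *
go(.5455,-.0975,.222)
a=snap('scene','sc5')['color'][165:255,245:350,::-1]
cv2.imwrite('pics/g5.png',cv2.resize(a,None,fx=6,fy=6,interpolation=cv2.INTER_CUBIC))
```

```text
t12.07 tip x [-0.001  0.    -1.   ] y ang 9.8 pos mm [544.1 -85.5 232.2] q [ 0.06  0.61  0.03  1.82 -0.02  0.71  0.27] F [ 0.2 -0.4 -2.2] M [-0.13  0.07 -0.07] op mm 13.6
tool-frame delta cm [ 1.02 -0.06  1.21]
```

View pics/g5.png

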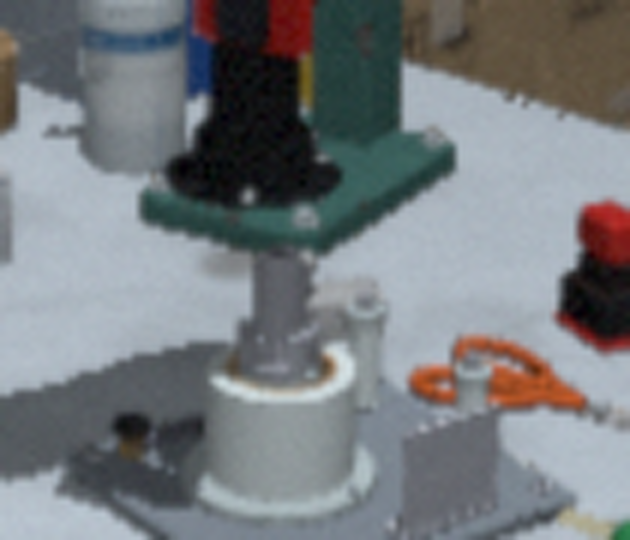

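drive_tool --deltas '[[[0, 0, 0], [0.2, -0.06, 0.6], 0.8], [[0, 0, 0], [0.2, 0, 0.6], 0.8], [[0, 0, 0], [0.2, 0, 0], 0.8], [[0, 0, 0], [0, 0, 0], 0.8], [[0, 0, 0], [0, 0, 0], 0.8]]'

```text
clock: 12.53
tool_pos: [0.5457, -0.0977, 0.2261]
eef_rot: [0.455, 0.542, -0.455, 0.541]
contact_force: [0.2, 0.8, -1.7]
opening: 0.16
```

Run:
```python
from h import *
from st import *
go(.5455,-.0975,.210)
S=snap('scene');g=cv2.cvtColor(S['color'],cv2.COLOR_RGB2GRAY).astype(int)
A=np.array([.5455,-.0975,0]);h=r.get_state()['tool_pos'];h=np.array(h);b=h[2]-.0783
for z in(.100,.110,.115): 
    p=proj(S,A+[0,0,z]);print('nose z',z,p.round(1),g[int(round(p[1])),int(p[0])-9:int(p[0])+11].tolist())
for z in(b+.03,b+.045,b+.055):
    p=proj(S,np.array([h[0],h[1],z]));print('neck',p.round(1),g[int(round(p[1])),int(p[0])-12:int(p[0])+14].tolist(),int(p[0])-12)
```

```text
t12.53 tip x [-0.001  0.    -1.   ] y ang 9.9 pos mm [545.7 -97.7 226.1] q [ 0.08  0.62  0.02  1.81 -0.02  0.7   0.29] F [ 0.2  0.8 -1.7] M [-0.07  0.09 -0.01] op mm 14.1
tool-frame delta cm [ 1.61 -0.01 -0.02]
nose z 0.1 [291.5 214.5] [174, 177, 177, 176, 170, 108, 89, 92, 98, 100, 98, 93, 91, 87, 104, 152, 165, 165, 167, 165]
nose z 0.11 [291.5 211. ] [159, 156, 157, 156, 157, 102, 88, 93, 94, 92, 97, 96, 91, 87, 101, 159, 174, 162, 167, 173]
nose z 0.115 [291.5 209.2] [134, 134, 134, 133, 130, 91, 84, 91, 93, 98, 99, 97, 92, 90, 104, 116, 167, 176, 179, 182]
neck [291.7 186.7] [180, 179, 177, 152, 85, 33, 15, 19, 11, 17, 15, 16, 14, 11, 12, 11, 22, 10, 21, 43, 55, 56, 56, 55, 55, 55] 279
neck [291.7 181.1] [167, 169, 174, 172, 114, 50, 20, 15, 13, 16, 12, 10, 9, 17, 14, 3, 17, 12, 13, 29, 52, 52, 55, 52, 52, 51] 279
neck [291.8 177.4] [48, 49, 48, 54, 81, 43, 13, 13, 14, 10, 13, 7, 15, 20, 20, 24, 28, 30, 33, 46, 55, 55, 51, 56, 54, 56] 279
```

drive_tool --deltas '[[[0, 0, 0], [1, 0, 0], 0.8], [[0, 0, 0], [1, 0, 0], 0.8], [[0, 0, 0], [0.4, 0, 0], 0.8], [[0, 0, 0], [0.3, 0, 0], 0.8], [[0, 0, 0], [0.3, 0, 0], 0.8], [[0, 0, 0], [0, 0, 0], 0.8]]'

```text
clock: 13.08
tool_pos: [0.5455, -0.0975, 0.1956]
eef_rot: [0.454, 0.542, -0.455, 0.541]
contact_force: [0.3, 0.4, -2.3]
opening: 0.159
```

```bash
python3 st.py .5455 -.0975 .1683
```

```text
t13.08 tip x [-0.001  0.    -1.   ] y ang 10.0 pos mm [545.5 -97.5 195.6] q [ 0.08  0.67  0.02  1.84 -0.02  0.63  0.29] F [ 0.3  0.4 -2.3] M [-0.03  0.05  0.01] op mm 14.0
tool-frame delta cm [2.73 0.   0.  ]
```

drive_tool --deltas '[[[0, 0, 0], [0.4, 0, 0], 0.8], [[0, 0, 0], [0.4, 0, 0], 0.8], [[0, 0, 0], [0.3, 0, 0], 0.8], [[0, 0, 0], [0.3, 0, 0], 0.8], [[0, 0, 0], [0.2, 0, 0], 0.8], [[0, 0, 0], [0, 0, 0], 0.8], [[0, 0, 0], [0, 0, 0], 0.8]]'

```text
clock: 13.67
tool_pos: [0.5459, -0.0975, 0.1803]
eef_rot: [0.455, 0.542, -0.455, 0.542]
contact_force: [-0.5, -0.4, -2.6]
opening: 0.156
```

```bash
python3 st.py .5455 -.0975 .1683
```

```text
t13.67 tip x [-0.  0. -1.] y ang 10.0 pos mm [545.9 -97.5 180.3] q [ 0.08  0.69  0.02  1.86 -0.02  0.59  0.29] F [-0.5 -0.4 -2.6] M [-0.06  0.12  0.01] op mm 13.7
tool-frame delta cm [ 1.2  -0.04 -0.01]
```

drive_tool --deltas '[[[0, 0, 0], [0.3, 0, 0], 0.8], [[0, 0, 0], [0.3, 0, 0], 0.8], [[0, 0, 0], [0.3, 0, 0], 0.8], [[0, 0, 0], [0.2, 0, 0], 0.8], [[0, 0, 0], [0, 0, 0], 0.8], [[0, 0, 0], [0, 0, 0], 0.8]]'

```text
clock: 14.17
tool_pos: [0.5458, -0.0982, 0.1691]
eef_rot: [0.455, 0.541, -0.455, 0.542]
contact_force: [0.1, -3.1, -4.6]
opening: 0.154
```

```bash
python3 st.py .5455 -.0975 .1683
```

```text
t14.17 tip x [-0.    -0.001 -1.   ] y ang 10.0 pos mm [545.8 -98.2 169.1] q [ 0.08  0.71  0.02  1.86 -0.02  0.57  0.29] F [ 0.1 -3.1 -4.6] M [-0.75 -0.02  0.04] op mm 13.6
tool-frame delta cm [ 0.08 -0.02 -0.08]
```

The nose is guiding the hub with a light push toward −y. I'll follow it by 0.7 mm and go down, feeling for the head.

drive_tool --deltas '[[[0, 0, 0], [0, 0, 0.08], 0.8], [[0, 0, 0], [0.2, 0, 0], 0.8], [[0, 0, 0], [0.2, 0, 0], 0.8], [[0, 0, 0], [0, 0, 0], 0.8], [[0, 0, 0], [0, 0, 0], 0.8]]'

```text
clock: 14.58
tool_pos: [0.5459, -0.0984, 0.1652]
eef_rot: [0.455, 0.542, -0.455, 0.542]
contact_force: [-0.2, -1.9, -3.3]
opening: 0.155
```

```bash
python3 st.py .5455 -.0975 .1543
```

```text
t14.58 tip x [-0.  0. -1.] y ang 10.0 pos mm [545.9 -98.4 165.2] q [ 0.09  0.72  0.02  1.87 -0.02  0.56  0.29] F [-0.2 -1.9 -3.3] M [-0.65  0.02 -0.03] op mm 13.7
tool-frame delta cm [ 1.09 -0.02 -0.1 ]
```

The underside is already 3 mm below the head top, so the lugs are in the entries. Continue to the ledge.

drive_tool --deltas '[[[0, 0, 0], [0.3, 0, 0.05], 0.8], [[0, 0, 0], [0.3, 0, 0], 0.8], [[0, 0, 0], [0.2, 0, 0], 0.8], [[0, 0, 0], [0.2, 0, 0], 0.8], [[0, 0, 0], [0, 0, 0], 0.8], [[0, 0, 0], [0, 0, 0], 0.8]]'

```text
clock: 15.08
tool_pos: [0.5459, -0.0986, 0.1551]
eef_rot: [0.455, 0.542, -0.455, 0.541]
contact_force: [-0.1, -0.1, -2.4]
opening: 0.156
```

```bash
python3 st.py .5455 -.0975 .1543
```

```text
t15.08 tip x [-0.001  0.    -1.   ] y ang 10.0 pos mm [545.9 -98.6 155.1] q [ 0.09  0.73  0.01  1.87 -0.02  0.54  0.29] F [-0.1 -0.1 -2.4] M [-0.3   0.1   0.01] op mm 13.8
tool-frame delta cm [ 0.08 -0.02 -0.12]
```

drive_tool --deltas '[[[0, 0, 0], [0.1, 0, 0], 0.8], [[0, 0, 0], [0.05, 0, 0], 0.8], [[0, 0, 0], [0, 0, 0], 0.8], [[0, 0, 0], [0, 0, 0], 0.8]]'

```text
clock: 15.42
tool_pos: [0.5461, -0.0987, 0.1542]
eef_rot: [0.455, 0.542, -0.454, 0.542]
contact_force: [-2.0, -0.6, 1.8]
opening: 0.154
```

```bash
python3 st.py .5455 -.0975 .1543
```

```text
t15.42 tip x [ 0.  0. -1.] y ang 10.0 pos mm [546.1 -98.7 154.2] q [ 0.09  0.73  0.01  1.87 -0.02  0.54  0.29] F [-2.  -0.6  1.8] M [-0.15  0.41 -0.02] op mm 13.5
tool-frame delta cm [-0.01 -0.04 -0.13]
```

The hub bottomed on the ledge at the predicted height. Twist clockwise.

drive_tool --deltas '[[[3, 0, 0], [0, 0, 0], 0.8], [[5, 0, 0], [0, 0, 0], 0.8], [[5, 0, 0], [0, 0, 0], 0.8], [[5, 0, 0], [0, 0, 0], 0.8], [[0, 0, 0], [0, 0, 0], 0.8]]'

```text
clock: 15.83
tool_pos: [0.5458, -0.0995, 0.1542]
eef_rot: [-0.534, -0.463, 0.535, -0.463]
contact_force: [-1.9, -1.7, 2.7]
opening: 0.154
```

```bash
python3 st.py .5455 -.0975 .1543
```

```text
t15.83 tip x [-0.    -0.001 -1.   ] y ang -8.2 pos mm [545.8 -99.5 154.2] q [ 0.04  0.74  0.1   1.88 -0.13  0.53  0.08] F [-1.9 -1.7  2.7] M [-0.4   0.55 -0.09] op mm 13.5
tool-frame delta cm [-0.01 -0.06 -0.19]
```

drive_tool --deltas '[[[5, 0, 0], [0, 0, 0], 0.8], [[5, 0, 0], [0, 0, 0], 0.8], [[5, 0, 0], [0, 0, 0], 0.8], [[5, 0, 0], [0, 0, 0], 0.8], [[5, 0, 0], [0, 0, 0], 0.8], [[5, 0, 0], [0, 0, 0], 0.8], [[0, 0, 0], [0, 0, 0], 0.8]]'

```text
clock: 16.42
tool_pos: [0.5443, -0.0993, 0.154]
eef_rot: [-0.635, -0.31, 0.637, -0.309]
contact_force: [-5.5, -1.1, 5.7]
opening: 0.153
```

```bash
python3 st.py .5455 -.0975 .1543
```

```text
t16.42 tip x [-0.003 -0.    -1.   ] y ang -38.1 pos mm [544.3 -99.3 154. ] q [-0.05  0.75  0.24  1.88 -0.32  0.55 -0.26] F [-5.5 -1.1  5.7] M [-0.44  1.28 -0.02] op mm 13.4
tool-frame delta cm [-0.03 -0.02 -0.21]
```

drive_tool --deltas '[[[2, 0, 0], [0, -0.07, 0.05], 0.8], [[2, 0, 0], [0, 0, 0], 0.8], [[2, 0, 0], [0, 0, 0], 0.8], [[2, 0, 0], [0.05, 0, 0], 0.8], [[0, 0, 0], [0, 0, 0], 0.8]]'

```text
clock: 16.83
tool_pos: [0.5439, -0.0989, 0.1529]
eef_rot: [-0.655, -0.265, 0.657, -0.264]
contact_force: [-3.5, -2.0, 0.0]
opening: 0.157
```

```bash
python3 st.py .5455 -.0975 .1483
```

```text
t16.83 tip x [-0.003  0.    -1.   ] y ang -46.1 pos mm [543.9 -98.9 152.9] q [-0.07  0.76  0.28  1.89 -0.37  0.55 -0.35] F [-3.5 -2.   0. ] M [-0.63  1.17 -0.07] op mm 13.8
tool-frame delta cm [ 0.46  0.01 -0.21]
```

It dropped past the ledge as the force fell off. Now down into the notch.

drive_tool --deltas '[[[1.5, 0, 0], [0.15, 0, 0.03], 0.8], [[1, 0, 0], [0.15, 0, 0], 0.8], [[0, 0, 0], [0.15, 0, 0], 0.8], [[0, 0, 0], [0, 0, 0], 0.8]]'

```text
clock: 17.17
tool_pos: [0.5437, -0.0986, 0.1483]
eef_rot: [-0.661, -0.251, 0.662, -0.249]
contact_force: [-5.9, -1.5, 0.5]
opening: 0.151
```

```bash
python3 st.py .5455 -.0975 .1483
```

```text
t17.17 tip x [-0.003  0.001 -1.   ] y ang -48.6 pos mm [543.7 -98.6 148.3] q [-0.07  0.76  0.29  1.89 -0.39  0.54 -0.37] F [-5.9 -1.5  0.5] M [-0.36  1.44 -0.02] op mm 13.3
tool-frame delta cm [-0.    0.04 -0.21]
```

The TCP is at exactly the locked height (148.3). Relieve the side load, let go, and rise.

drive_tool --deltas '[[[0, 0, 0], [0.03, -0.06, 0.06], 0.8], [[0, 0, 0], [0, 0, 0], 0.8], [[0, 0, 0], [0, 0, 0], 3.5], [[0, 0, 0], [0, 0, 0], 3.5], [[0, 0, 0], [0, 0, 0], 3.5], [[0, 0, 0], [0, 0, 0], 3.5], [[0, 0, 0], [0, 0, 0], 3.5], [[0, 0, 0], [-1, 0, 0], 3.5], [[0, 0, 0], [-3, 0, 0], 3.5], [[0, 0, 0], [-4, 0, 0], 3.5], [[0, 0, 0], [-2, -3, 0], 3.5], [[0, 0, 0], [0, 0, 0], 3.5]]'

```text
clock: 18.17
tool_pos: [0.5242, -0.0739, 0.253]
eef_rot: [0.663, 0.251, -0.659, 0.251]
contact_force: [-0.4, 0.8, -0.0]
opening: 0.398
```

drive_tool --deltas '[[[0, 0, 0], [0, -4, 0], 3.5], [[0, 0, 0], [0, -4, 0], 3.5], [[0, 0, 0], [0, 0, 4], 3.5], [[0, 0, 0], [0, 0, 4], 3.5], [[0, 0, 0], [0, 0, 4], 3.5], [[0, 0, 0], [0, 0, 4], 3.5], [[0, 0, 0], [0, 0, 0], 3.5], [[0, 0, 0], [0, 0, 0], 3.5]]'

```text
clock: 18.83
tool_pos: [0.3501, -0.1239, 0.2491]
eef_rot: [0.662, 0.249, -0.662, 0.249]
contact_force: [0.8, 0.4, 1.0]
opening: 0.4
```

Run:
```python
from h import *
from st import *
st()
S=snap('scene','fin_s');T=snap('top','fin_t')
a=S['color'][170:270,230:350,::-1];b=T['color'][150:300,200:380,::-1]
cv2.imwrite('pics/fin.png',np.hstack([cv2.resize(a,(400,333),interpolation=cv2.INTER_CUBIC),cv2.resize(b,(400,333),interpolation=cv2.INTER_CUBIC)]))
# height check: wing top expected at 18+52+99=169 mm
m=(S['color'][...,0].astype(int)>110)&(S['color'][...,1]<75)
ys,xs=np.where(m[150:230,270:315]);print('red rows',ys.min()+150,ys.max()+150,'cols',xs.min()+270,xs.max()+270)
for b0 in(.070,.076,.090):
    print(b0,'neck top',proj(S,np.array([.5452,-.0985,b0+.062])).round(1),'wing top',proj(S,np.array([.5452,-.0985,b0+.099])).round(1))
```

```text
t18.83 tip x [ 0.  0. -1.] y ang -48.8 pos mm [ 350.1 -123.9  249.1] q [-0.03  0.4   0.36  2.29 -0.3   0.49 -0.28] F [0.8 0.4 1. ] M [-0.03  0.08 -0.02] op mm 35.2
red rows 188 206 cols 289 294
0.07 neck top [291.7 203.4] wing top [291.8 190.1]
0.076 neck top [291.8 201.2] wing top [291.8 187.9]
0.09 neck top [291.8 196.2] wing top [291.9 182.7]
```

View pics/fin.png

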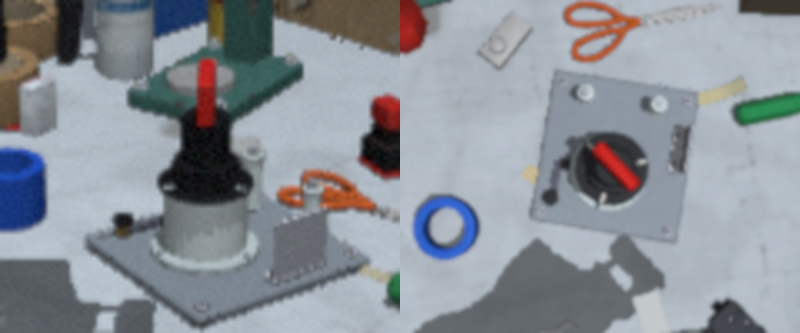

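Final view: the wing runs at about 41–45° (expected about 41°), and the flange sits just above the white roll. The neighbouring items in view are where they were. Handing in.

```bash
python3 -c "
from plant import r
print(r.finish_job())"
```

```text
the job is handed in; nothing more can be done
None
```

The white roll is on the unwinder's platter, and the retaining hub is locked on the spindle's bayonet head. I handed the job in at about 19 s on the robot clock, with the gripper open and clear.

- **Roll:** I released it about 5 mm above the platter, so the palm stayed clear of the pilot nose. The next image showed it down on the platter around the spindle.
- **Hub:** The lugs went into the entries on the first approach and met the ledge at the height I had worked out. I then twisted the hub about 59° clockwise. It dropped 6 mm to a tool height of 148.3 mm, the expected locked height, and the vertical force fell off.
- **Last checks:** The final pictures show the wing at about 41–45° (41° expected) and the flange just above the roll. The unwinder and the nearby items in view look unmoved. Sideways force on the hub during the twist reached about 6 N.
- **Not settled:** The wing's height in the last image was within about 2 pixels of the locked height, too coarse to prove it. The lock therefore rests on the tool height and the force drop. I did not try turning the hub back.

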